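# Set the stop of a cheese portioning gauge and load a block

## Robot

A 7-joint arm with a two-finger parallel gripper is mounted at the origin on the work surface. World frame = base frame: x ahead of the robot, y to its left, z up, the work surface at z = 0. Lengths are in m, angles in rad, forces in N, time in s.
With the tool pointing down it reaches from about 0.425 to 0.875 m from the base axis. Payload 4.7 kg.
Tool frame: the origin (TCP) lies at the very end of the fingers, on their centre line; the grasp point (between the pads) lies 19 mm behind it; z points along the fingers, y is the line along which they close (so a half turn about z gives the same grasp; the last joint's range is limited). The gripper opens to 87 mm and grips with 3 to 60 N. Pads are 19 mm wide; open, the fingers measure 117 mm over their backs; the gripper's body (75 mm by 190 mm) begins 51 mm behind the grasp point.
Start: joints at [1.264, 0.321, -0.07, 1.45, 0.023, 1.371, -0.057], TCP at [0.205, -0.617, 0.187] pointing down, gripper open.
Joint ranges: [-2.86, 2.86], [-0.3, 2.09], [-1.38, 1.24], [0.06, 2.45], [-1.56, 4.7], [0.09, 2.05], [-2.69, 2.69]. Speed limits (rad/s): [2.57, 2.57, 3.14, 3.14, 3.14, 3.14, 3.14].

## Interface

Orientations are given as a unit quaternion [w, x, y, z].
In Python, from cell import arm, gripper_open, grab, planner, status, eyes, workorder, models gives the robot as it stands. Calls block until the motion is done:
- arm.movep(position, orientation): joint-space move of the TCP to a pose.
- arm.servo_line(position, orientation=None, rate=0.15, stop_force=None): straight line of the TCP; orientation=None keeps the orientation; rate is the mean speed in m/s. With stop_force (N) it stops when the force on the tool has changed by that much, and returns True; else False.
- arm.move_j(angles): joint-space move.
- gripper_open() and grab(newtons=None): open the fingers fully, or close them until they stop; newtons is the grip in N (None keeps the last).
- arm.hold(seconds).
- planner.ik(position, orientation): joint angles nearest the present ones, or None.
- status.get_state(): the state.
- eyes.capture(name): name is "scene" or "top" or "wrist"; returns a dict with "image" (420x560x3 uint8, red, green, blue), "range_z" (420x560 float32, m along the optical axis (not along the pixel's ray), 0 where there is no reading), "fx", "fy", "cx", "cy" (pixels), "k1" (the pictures are not rectified: a ray, as slopes to the right and down, at radius r is drawn at 1 + k1 r^2 times it, then the intrinsics apply), "extrinsics" (4x4, takes a point from world to camera coordinates). Camera axes: x right, y up, looking along -z (the intrinsics and any distortion apply to the point x, -y, -z); pixel columns grow to the right and rows downward; lengths in m; the calibration is good to about 2 mm. A picture is of the moment at which its call begins.
A pose or a line that the arm cannot do raises arm.PlanningError and nothing moves.
- workorder.close_job(): hands the job in; it is judged then, once.
Trained networks look in the newest picture that a camera, given by its name, has taken for a name from the list of things; names that differ only in an ending like _2 or _b are one class to them, and where a whole thing is asked for, a point or a joint stands for the part that bears it (a point fixed in the world has none). Each returns a list of dicts, best first, with "confidence" (0 to 1); they miss things now and then, are a little off and sometimes report something else, mostly with a low value. They report only what shows in the picture. A call takes as long as a camera call. They do not tell look-alikes from the thing itself.
- models.boxes_of(label, camera): "bbox" ([centre column, centre row, width, height] in pixels, round what is visible of it).
- models.spot_point(label, camera): "centre" ([column, row] in pixels: a listed point, or the origin of a listed thing).
The state is a dict: "clock": time; "joint_positions": joint angles; "joint_velocities": joint speeds; "joint_efforts": joint torques, N m; "tcp_pos": TCP position; "tool_rot": TCP orientation; "wrist_force": force on the tool from outside, world axes, zero at the start; "moment": the same for the moment, N m; "finger_gap": finger opening in m; "finger_force": force on a finger pad.
Only numpy, scipy, OpenCV 4.12 (cv2) and the standard library are available. Lean on these libraries where they do the work, as an engineer would, in place of code of your own. Each camera call takes 0.05 s, during which the arm holds its last target. There are 200 camera calls.

## Task

On the cheese portioning gauge, swing the red-knobbed clamp lever fully open, slide the blue stop until its black pointer stands at the red mark (not the blue one), and swing the lever fully back to lock it there. Then lay the cheese block lengthwise and level on the white bed between the stop and the pusher, let go of it, and slide the pusher up by its black knob until the cheese is pressed snugly between pusher and stop; leave it resting against both, with the stop still locked at the red mark. Do not shift the other kitchen things.

Things in the scene. Friction and masses are not known exactly. Their poses are not given: they have to be found in the camera images.
- gauge: Fixed portioning gauge. Origin under its grey board; x across it away from the robot, y along it (left), z up. Board x -110 to +100, y -225 to +205 mm, top (white bed, x -85 to 40) at z 20. Steel rail on top along y: x 40 to 60, z 30 to 50. Blue stop body and grey pusher body ride it: x 20 to 85, top z 64. Cheese goes on the bed at x about -30.
- stop_slide (a joint): Slide of the stop along the gauge's +y, m; range 0 to 0.125; equals the gauge y of the stop plate's mid-plane. Stiff (about 7 N) when the clamp is open, held fast by the clamp when locked.
- stop: The stop; its steel plate stands upright across the bed: gauge x -85 to +85 mm, 10 mm thick (own y -5 to +5), z 23 to 70 mm. Origin in its mid-plane at gauge x = 0, level with the board's underside; axes as the gauge. Can be pinched across its thickness from above at x about -35 mm. The cheese rests against its -y face.
- pointer (a point): Tip of the black pointer on the plate's end nearest the robot, in the plate's mid-plane, 26 mm above the gauge's underside. The stop is at a mark when pointer and mark have the same gauge y.
- clamp (a joint): Clamp lever on the stop, vertical axis; rad, 0 = locked (lever points along +y, turned 45 deg towards the robot), 1.571 = fully open (+y, 45 deg away from the robot). Opens clockwise from above. About 2 N at the knob; stays where left; grips below about 0.8.
- clamp_hinge (a point): Point on the lever's vertical axis at the mid-height of its knob, 88 mm above the gauge's underside; moves with the stop, 32.5 mm to the +y of the stop plate's mid-plane and at gauge x 52.5 mm.
- clamp_knob (a point): Middle of the upright red cylindrical knob at the lever's end, 18 mm diameter, 32 mm tall (gauge z 72 to 104 mm), 65 mm from the hinge; the lever's arm is a 10 mm bar at gauge z 68 to 78.
- pusher_slide (a joint): Slide of the pusher along the gauge's +y, m; range 0 to 0.2; its front face is at gauge y = -0.165 + value. Needs about 3 N; stays where left.
- pusher: The pusher; its upright steel plate is 170 mm along gauge x (-85 to +85), 10 mm thick, z 23 to 70 mm. Origin in its front face (the face towards the stop, +y), at gauge x = 0 and the height of the board's underside; axes as the gauge; the plate lies at y -10 to 0 of its frame.
- pusher_grip (a point): Grip point of the pusher's upright black cylindrical knob, 22 mm diameter, 42 mm tall (gauge z 48 to 90 mm); this point at z 74 mm, gauge x -30 mm, 40 mm behind the pusher's front face.
- red_mark: Red clip on the front edge of the gauge, 14 x 6 x 8 mm (6 along gauge y), origin at the centre of its underside, on the board's top. The stop belongs at it.
- blue_mark: Blue clip like the red one; not to be used.
- cheese: Yellow block of cheese 120 x 45 x 45 mm, about 250 g, origin at the centre of its underside, x along its length. Lies on the table to the right of the gauge at the start.
- ramekin: White bowl, 84 mm across, 45 mm tall; leave alone. Origin under its centre.
- mill: Wooden pepper mill, 120 mm tall, 54 mm across; leave alone. Origin under its centre.
- jar: Amber jar, 68 mm across, 85 mm tall; leave alone. Origin under its centre.
- spoon: Wooden spoon lying flat left of the gauge; leave alone.
- tin: Tin with a red label, 74 mm across, 70 mm tall; leave alone. Origin under its centre.
Mind the look-alikes: they are no part of the job. Several things look just like the cheese: the one meant starts farthest to the robot's right.

How it is judged:
On the way, in this order (a step that is already met when the one before it is completed fails the run):
1. the clamp lever is swung open (value of joint clamp above 1.2 rad), for 0.1 s.
2. with the clamp open, the pointer stands within 5 mm of the red mark (y of red_mark in the frame of pointer between -0.005 and 0.005 m and value of joint clamp above 1 rad), for 0.2 s.
3. the clamp is locked again (within 0.25 rad of its stop) with the pointer within 5 mm of the red mark (y of red_mark in the frame of pointer between -0.005 and 0.005 m and value of joint clamp below 0.25 rad), for 0.2 s.
4. the cheese lies lengthwise and level on the bed, released (z of cheese in the frame of gauge between 0.015 and 0.026 m and x of cheese in the frame of gauge between -0.055 and -0.005 m and angle between the x axis of cheese and the y axis of gauge, either way round below 0.12 rad and angle between cheese's own z axis and vertical below 0.1 rad and contact force between the fingers and cheese below 0.1 N and linear speed of cheese below 0.02 m/s), for 0.2 s.
5. the pusher presses the cheese against the stop, 1.5 N or more at both (contact force between each of pusher, stop and cheese above 1.5 N), for 0.05 s.
At the end, for the whole second after the job is handed in: Pointer within 5 mm of the red mark along the gauge, clamp within 0.25 rad of locked, cheese at rest level on the bed, within 25 mm of the bed's x = -30 mm line and within 0.12 rad of lengthwise, no more than about 5 mm from the stop plate's face and from the pusher's face (all of step 3 and z of cheese in the frame of gauge between 0.015 and 0.026 m and x of cheese in the frame of gauge between -0.055 and -0.005 m and angle between the x axis of cheese and the y axis of gauge, either way round below 0.12 rad and angle between cheese's own z axis and vertical below 0.1 rad and y of cheese in the frame of stop between -0.07 and -0.06 m and y of cheese in the frame of pusher between 0.055 and 0.065 m and linear speed of cheese below 0.02 m/s); the robot touches nothing.
It fails at once if the ramekin, mill, jar, spoon or tin is shifted by more than 30 mm (distance of any of ramekin, mill, jar, spoon, tin from where it was at the start of the episode above 0.03 m).
It also fails if it takes over 72 s, if anything falls off the work surface, if the arm or the gripper's body presses on something with over 40 N, if the wrist force passes 120 N, or if a joint passes its speed limit or range.

## Working session

There is one attempt and no reset: what is moved stays moved. The work goes in short steps, each a Python script; the robot and the scene stay as the last script left them, time stands still between calls to the robot, and variables do not carry over. Pictures are saved under pics/ and viewed, at most 10 in all, crops included, and the job is handed in when it is done.

```bash
ls; mkdir -p pics
cat > h.py <<'E'
import numpy as np, cv2
from cell import arm, gripper_open, grab, planner, status, eyes, workorder, models
def ray(c,px):
    u=np.array([(px[0]-c["cx"])/c["fx"],(px[1]-c["cy"])/c["fy"]]); s=u.copy()
    for _ in range(20): s=u/(1+c["k1"]*(s@s))
    return s
def world(c,px,depth):
    s=ray(c,px); p=np.array([s[0]*depth,-s[1]*depth,-depth,1])
    return (np.linalg.inv(c["extrinsics"])@p)[:3]
def at_z(c,px,z):
    a=world(c,px,0.0); b=world(c,px,1.0); t=(z-a[2])/(b[2]-a[2]); return a+t*(b-a)
def proj(c,P):
    q=c["extrinsics"]@np.append(P,1); s=np.array([q[0],-q[1]])/-q[2]; s=s*(1+c["k1"]*(s@s))
    return np.array([c["cx"]+c["fx"]*s[0],c["cy"]+c["fy"]*s[1]])
def tri(cs,pxs):
    A=[];b=[]
    for c,p in zip(cs,pxs):
        o=world(c,p,0.);d=world(c,p,1.)-o;d/=np.linalg.norm(d);M=np.eye(3)-np.outer(d,d);A.append(M);b.append(M@o)
    A=np.vstack(A);b=np.hstack(b);x=np.linalg.lstsq(A,b,rcond=None)[0]
    return x,np.linalg.norm(A@x-b)
def save(c,n,s=1): cv2.imwrite(f"pics/{n}.png",cv2.resize(c["image"][:,:,::-1],None,fx=s,fy=s))
E
python3 - <<'E'
from h import *
C={n:eyes.capture(n) for n in("scene","top")}
for n,c in C.items():
    save(c,n+"0",1.4); print(n,np.linalg.inv(c["extrinsics"])[:3,3].round(3),c["fx"])
    for l in["pointer","clamp_hinge","clamp_knob","pusher_grip","red_mark","blue_mark","cheese","stop","pusher","gauge"]:
        r=models.spot_point(l,n); print(l,[(np.round(k["centre"],1).tolist(),round(k["confidence"],2)) for k in r[:5]])
print(status.get_state())
E
```

```text
pics
scene [1.002 0.849 0.846] 450.11290021741365
pointer [([325.4, 250.0], 0.94)]
clamp_hinge [([288.1, 262.9], 0.69), ([310.8, 370.3], 0.56)]
clamp_knob [([311.4, 263.3], 0.81), ([250.0, 228.0], 0.49)]
pusher_grip [([251.2, 194.2], 0.72), ([194.2, 201.6], 0.67)]
red_mark []
blue_mark [([249.2, 195.1], 0.59)]
cheese [([248.1, 175.4], 0.85), ([298.8, 178.6], 0.55), ([313.2, 269.5], 0.42)]
stop [([252.3, 227.3], 0.74), ([298.0, 270.5], 0.61), ([289.6, 260.8], 0.22)]
pusher [([249.4, 226.1], 0.65)]
gauge [([281.3, 256.1], 0.95)]
top [0.375 0.009 1.198] 423.51372695408816
pointer [([234.7, 239.5], 0.7)]
clamp_hinge [([214.4, 184.0], 0.8)]
clamp_knob [([198.0, 199.1], 0.74)]
pusher_grip [([333.3, 204.2], 0.78), ([153.7, 238.6], 0.72)]
red_mark [([229.2, 204.1], 0.17)]
blue_mark []
cheese [([402.1, 242.2], 0.8), ([358.6, 284.3], 0.61)]
stop [([230.9, 204.9], 0.82)]
pusher [([312.5, 201.6], 0.57)]
gauge [([256.6, 202.0], 0.97), ([300.8, 132.7], 0.52), ([310.8, 198.4], 0.45)]
{'clock': 1.1, 'joint_positions': array([ 1.26412509,  0.32099703, -0.07011846,  1.45050601,  0.02258241,
        1.37080948, -0.05692872]), 'joint_velocities': array([ 1.36517840e-03, -4.87262666e-05, -4.15476190e-04,  1.61591990e-03,
        1.59449764e-03, -1.66917943e-03,  4.87305764e-04]), 'joint_efforts': array([-9.79672382e-05, -4.91107249e+01, -4.02878691e-01, -3.12767243e+01,
       -6.36825152e-02,  3.35349084e-02,  5.12181742e-06]), 'tcp_pos': array([ 0.20494109, -0.6168622 ,  0.18708558]), 'tool_rot': array([ 3.47584552e-05,  9.87165418e-01,  1.59701084e-01, -5.42936441e-06]), 'wrist_force': array([-0.65368941, -0.72612029, -0.37494034]), 'moment': array([ 0.02015123,  0.03752745, -0.02683778]), 'finger_force': 0.0, 'finger_gap': 0.08694702398882306}
```

View pics/top0.png

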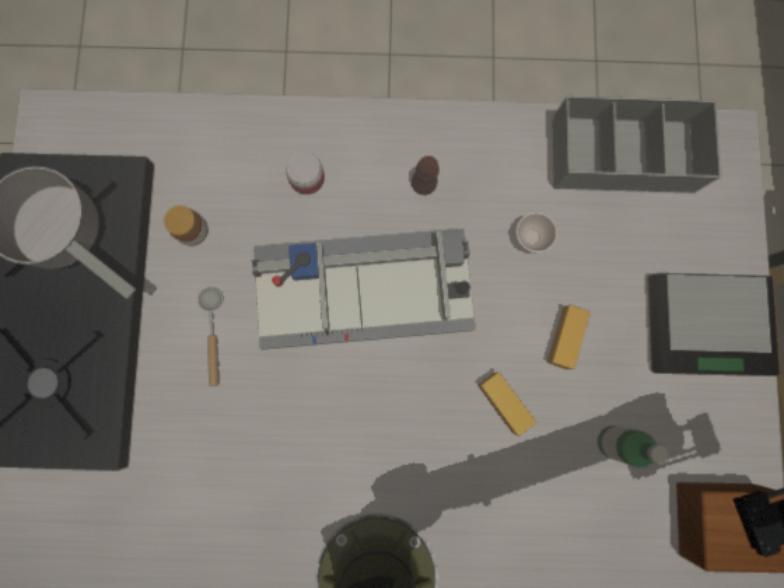

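View pics/scene0.png

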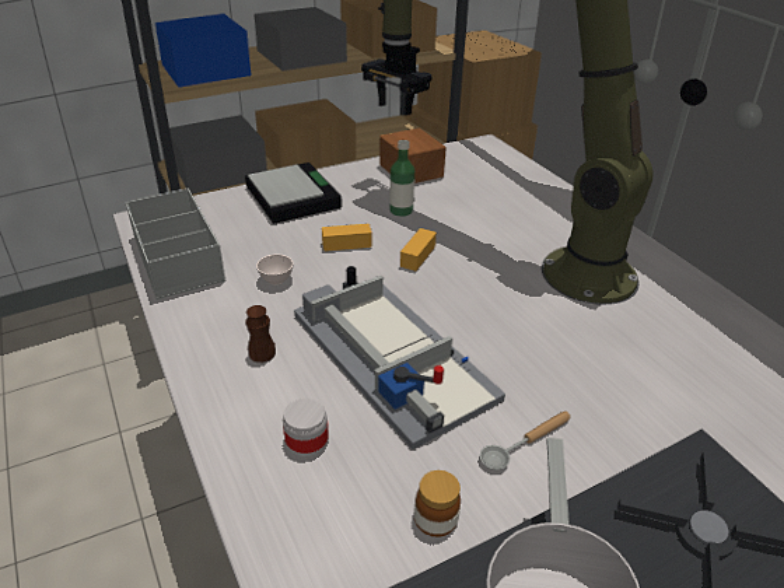

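Top view (shown at 1.4×): the stop plate is at (323,287), the pointer at (328,335), the red mark at (346,338), the blue mark at (313,340), the red knob at (278,281) and the pusher knob at (459,290). The task's cheese is the right-hand block at (570,337), and the look-alike is at (508,403). Next I'll take closer wrist views.

Run:
```python
from h import *
c=eyes.capture("top")
for n,p,z in[("red",(247,241),.024),("blue",(223.5,242.5),.024),("pointer",(234.7,239.5),.026),("hinge",(214.4,184),.088),("knob",(198,199),.088),("grip",(328,206),.074),("cheese",(407,241),.045),("decoy",(363,288),.045)]: print(n,at_z(c,p,z).round(3))
import math
def down(yaw): # tool z down, tool y at world angle yaw+90deg
    return [0,math.cos(yaw/2),math.sin(yaw/2),0]
print(c['k1'])
cs=[]
for i,P in enumerate([(0.56,0.08,0.33),(0.56,-0.06,0.33),(0.50,-0.30,0.33)]):
    arm.movep(P,down(0)); c=eyes.capture("wrist"); save(c,f"w{i}",1); np.save(f"w{i}.npy",c,allow_pickle=True)
    print(P,"cam",np.linalg.inv(c["extrinsics"])[:3,3].round(3),status.get_state()["clock"], status.get_state()["joint_positions"].round(2))
    for l in["pointer","clamp_hinge","clamp_knob","pusher_grip","red_mark","blue_mark","cheese","stop","pusher","gauge"]:
        r=models.spot_point(l,"wrist"); print(l,[(np.round(k["centre"],1).tolist(),round(k["confidence"],2)) for k in r[:3]])
cv2.imwrite("pics/w.png",cv2.resize(np.vstack([np.load(f"w{i}.npy",allow_pickle=True).item()["image"] for i in(0,1)])[:,:,::-1],None,fx=.71,fy=.71))
```

```text
red [0.454 0.072 0.024]
blue [0.448 0.137 0.024]
pointer [0.457 0.106 0.026]
hinge [0.599 0.162 0.088]
knob [0.558 0.203 0.088]
grip [ 0.551 -0.144  0.074]
cheese [ 0.465 -0.365  0.045]
decoy [ 0.335 -0.244  0.045]
-0.015748222693180505
(0.56, 0.08, 0.33) cam [0.629 0.079 0.528] 4.0 [ 0.71  0.24 -1.08  1.39  0.21  1.63 -1.92]
pointer [([260.8, 230.8], 0.77), ([550.2, 79.8], 0.34)]
clamp_hinge [([214.8, 136.1], 0.93)]
clamp_knob [([181.3, 174.7], 0.98)]
pusher_grip [([457.6, 174.7], 0.72), ([550.1, 78.6], 0.45), ([250.4, 166.9], 0.22)]
red_mark [([287.0, 233.2], 0.41)]
blue_mark [([242.1, 238.2], 0.58)]
cheese []
stop [([250.7, 166.2], 0.95)]
pusher [([404.2, 147.0], 0.71), ([296.6, 164.4], 0.65)]
gauge [([299.2, 162.2], 0.73)]
(0.56, -0.06, 0.33) cam [ 0.629 -0.06   0.528] 5.1667 [ 0.94  0.22 -1.04  1.4   0.19  1.63 -1.65]
pointer [([166.4, 228.5], 0.75)]
clamp_hinge [([97.8, 139.9], 0.88), ([151.8, 236.5], 0.64)]
clamp_knob [([69.3, 175.4], 0.77)]
pusher_grip [([351.8, 173.4], 0.84)]
red_mark [([167.4, 231.1], 0.72), ([191.9, 232.3], 0.6), ([67.8, 175.2], 0.32)]
blue_mark [([151.2, 236.0], 0.64)]
cheese [([476.1, 219.8], 0.81), ([389.9, 296.9], 0.58)]
stop [([158.7, 166.6], 0.88)]
pusher [([309.7, 147.8], 0.56)]
gauge [([203.5, 158.7], 0.56)]
(0.5, -0.3, 0.33) cam [ 0.57  -0.297  0.529] 6.6917 [ 1.28  0.26 -0.98  1.35  0.22  1.64 -1.24]
pointer []
clamp_hinge []
clamp_knob []
pusher_grip [([160.6, 124.4], 0.83), ([31.5, 194.1], 0.4), ([284.0, 32.6], 0.34)]
red_mark [([27.5, 192.7], 0.44)]
blue_mark []
cheese [([325.6, 186.1], 0.85), ([246.8, 262.6], 0.8)]
stop []
pusher [([150.0, 106.5], 0.83)]
gauge [([37.7, 122.1], 0.83)]
```

View pics/w.png

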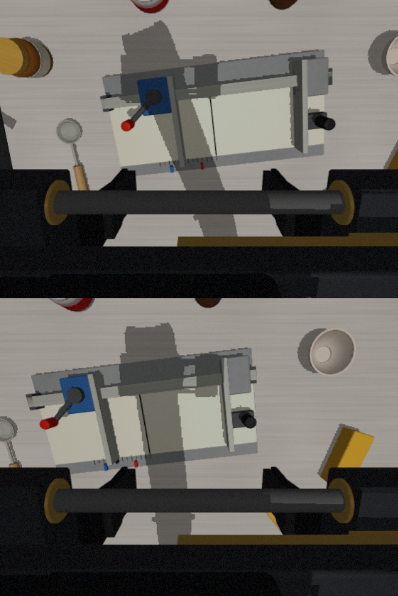

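Wrist views (stacked at 0.71×): in the first one the red mark is at (202,166), blue at (171,169), the red knob at (127,126), the black pusher knob at (325,122), and the gauge is turned slightly counter-clockwise. The detections agree with this, so I'll fit the gauge model to all of them.

Run:
```python
from h import *
from scipy.optimize import least_squares
T=eyes.capture("top"); S=eyes.capture("scene"); W=[np.load(f"w{i}.npy",allow_pickle=True).item() for i in range(3)]
for c in W: c["fx"]
obs=[] # cam,label,px,w
def o(c,w=1,**k):
    for l,p in k.items(): obs.append((c,l,np.array(p,float),w))
o(W[0],pointer=(260.8,230.8),hinge=(214.8,136.1),knob=(181.3,174.7),grip=(457.6,174.7),red=(287,233.2),blue=(242.1,238.2),stop=(250.7,166.2))
o(W[1],pointer=(166.4,228.5),hinge=(97.8,139.9),knob=(69.3,175.4),grip=(351.8,173.4),red=(191.9,232.3),blue=(151.2,236),stop=(158.7,166.6))
o(T,pointer=(234.7,239.5),hinge=(214.4,184),knob=(198,199.1),grip=(333.3,204.2),red=(247,241),blue=(223.5,242.5),stop=(230.9,204.9))
o(S,pointer=(325.4,250),hinge=(288.1,262.9),knob=(311.4,263.3),grip=(251.2,194.2))
o(W[2],grip=(160.6,124.4))
o(T,.7,FL=(254/1.4,247/1.4),FR=(465/1.4,231/1.4),NR=(473/1.4,330/1.4),NL=(261/1.4,347/1.4))
o(W[0],.5,FL=(145,107),FR=(455,70),NR=(458,218)); o(W[1],.5,FL=(46,107),FR=(352,72),NR=(362,220))
def pts(v):
    x,y,th,s,q,p,ry,by,mx=v
    a=np.pi/4+np.pi/2-0  # dir of lever: locked = +y turned 45 toward robot(-x)
    ang=np.pi/2+np.pi/4-q
    h=np.array([.0525,s+.0325,.088])
    L=dict(pointer=[-.095,s,.026],hinge=h,knob=h+.065*np.array([np.cos(ang),np.sin(ang),0]),grip=[-.03,-.165+p-.04,.074],red=[mx,ry,.02],blue=[mx,by,.02],stop=[0,s,0],
     FL=[.1,.205,.02],FR=[.1,-.225,.02],NR=[-.11,-.225,.02],NL=[-.11,.205,.02])
    R=np.array([[np.cos(th),-np.sin(th),0],[np.sin(th),np.cos(th),0],[0,0,1]])
    return {k:R@np.array(P)+[x,y,0] for k,P in L.items()}
f=lambda v:np.concatenate([w*(proj(c,pts(v)[l])-p) for c,l,p,w in obs])
r=least_squares(f,[.55,.03,.07,.07,0,0,.03,.1,-.1],loss="soft_l1")
print(dict(zip("x y th s q p ry by mx".split(),r.x.round(4))))
for c,l,p,w in obs: print(l,(proj(c,pts(r.x)[l])-p).round(1),end="; ")
cs=[W[0],W[1],T]
print();
for l in["pointer","hinge","knob","grip","red","blue"]:
    ob=[(c,p) for c,k,p,w in obs if k==l and c is not S]; x,e=tri(*zip(*ob)); print(l,x.round(4),round(e,4),pts(r.x)[l].round(4))
np.save("g.npy",r.x)
# cheese: yellow mask in W[2]
for c,n in((W[2],"w2"),(T,"top"),(S,"scene")):
    hsv=cv2.cvtColor(c["image"],cv2.COLOR_RGB2HSV); m=cv2.inRange(hsv,(15,130,110),(32,255,255))
    k,lab,st,ce=cv2.connectedComponentsWithStats(m)
    for i in range(1,k):
        if st[i,4]>150:
            pt=np.argwhere(lab==i)[:,::-1]; d=c["range_z"][lab==i]; d=np.median(d[d>0]); P=np.array([world(c,p,c["range_z"][p[1],p[0]]) for p in pt]); P=P[np.abs(P[:,2]-.045)<.006]
            if len(P)<50: continue
            box=cv2.minAreaRect(P[:,:2].astype(np.float32)*1000); print(n,st[i],"zmed",np.median(P[:,2]).round(4),box)
save(W[2],"w2b",1)
```

```text
{'x': np.float64(0.5597), 'y': np.float64(0.0524), 'th': np.float64(0.1123), 's': np.float64(0.0696), 'q': np.float64(0.083), 'p': np.float64(0.0045), 'ry': np.float64(0.0316), 'by': np.float64(0.0967), 'mx': np.float64(-0.1031)}
pointer [-1.5  0.6]; hinge [-0.5  0.6]; knob [-0.7  0.5]; grip [ 0.7 -1.4]; red [-1.8 -0.8]; blue [ 0.4 -1.1]; stop [ 1.4 -0.5]; pointer [-0.4  2.9]; hinge [ 2.6 -3.1]; knob [ 0.5 -0.2]; grip [-1.3 -0. ]; red [1.2 0.1]; blue [-0.5  1.1]; stop [ 0.3 -0.8]; pointer [-1.6 -0.1]; hinge [ 0.7 -0.3]; knob [-0.5  1.5]; grip [-3.1  1.3]; red [0.1 0.3]; blue [0.3 0.8]; stop [0.6 2. ]; pointer [-1.4  1.2]; hinge [-1.  -0.9]; knob [1.8 4.1]; grip [0.2 1.5]; grip [2.7 2.3]; FL [-0.5 -1.3]; FR [-1. -2.]; NR [1.2 0.3]; NL [-1.5  1.2]; FL [-1.1  0.3]; FR [ 3.3 -0.6]; NR [-1.4  0.1]; FL [-2.5  0.5]; FR [ 2.8 -2.6]; NR [ 1.4 -1.8]; 
pointer [0.4587 0.1088 0.0235] 0.0041 [0.4574 0.1109 0.026 ]
hinge [0.5989 0.1598 0.0934] 0.0038 [0.6004 0.1597 0.088 ]
knob [0.5551 0.2011 0.096 ] 0.0016 [0.5531 0.2043 0.088 ]
grip [ 0.5537 -0.1512  0.0805] 0.0086 [ 0.5523 -0.1503  0.074 ]
red 
[... 254 characters left out ...]
w2 [208 239  47  29 813] zmed 0.0455 ((359.341552734375, -224.13613891601562), (56.94185256958008, 45.122718811035156), 36.48184585571289)
top [394 222  27  41 608] zmed 0.0456 ((467.39569091796875, -366.8638000488281), (43.23981475830078, 118.03758239746094), 72.68116760253906)
top [344 267  38  43 705] zmed 0.0456 ((335.456787109375, -242.015869140625), (116.75104522705078, 42.255409240722656), 37.54502487182617)
scene [230 160  35   9 242] zmed 0.0449 ((469.6201171875, -365.2843322753906), (53.505985260009766, 116.7809829711914), 73.34319305419922)
scene [286 163  25  20 259] zmed 0.0446 ((336.3328552246094, -242.37969970703125), (120.08203887939453, 45.98994827270508), 36.85183334350586)
```

View pics/w2.png

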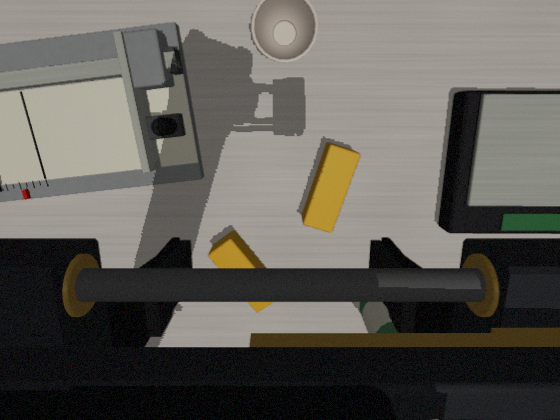

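The wrist view shows the target cheese at (331,187) and the decoy at (240,270), with the pusher knob at (165,125) and the red mark at (26,194). I'll refine the gauge pose from depth and the red parts from colour.

Run:
```python
from h import *
g=np.load("g.npy"); T=eyes.capture("top"); W=[np.load(f"w{i}.npy",allow_pickle=True).item() for i in range(3)]
def cloud(c):
    v,u=np.mgrid[0:420,0:560]; s0=np.stack([(u-c["cx"])/c["fx"],(v-c["cy"])/c["fy"]],-1); s=s0.copy()
    for _ in range(10): s=s0/(1+c["k1"]*(s**2).sum(-1,keepdims=True))
    d=c["range_z"]; P=np.stack([s[...,0]*d,-s[...,1]*d,-d,np.ones_like(d)],-1)
    return (P@np.linalg.inv(c["extrinsics"]).T)[...,:3]
th=g[2];R=np.array([[np.cos(th),-np.sin(th)],[np.sin(th),np.cos(th)]])
for n,c in(("w0",W[0]),("w1",W[1]),("top",T)):
    P=cloud(c); L=(P[...,:2]-g[:2])@R; ok=(np.abs(L[...,0])<.13)&(np.abs(L[...,1])<.25)&(c["range_z"]>0)&(P[...,2]<.12)
    m=ok&(P[...,2]>.012)
    b=cv2.minAreaRect(P[m][:,:2].astype(np.float32)*1000); print(n,"board",b)
    bed=ok&(np.abs(L[...,0]+.03)<.03)&(np.abs(L[...,1]+.06)<.06); print(" bedz",np.median(P[bed][:,2]).round(4))
    # plates and rail in local coords
    for nm,y0 in(("stop",g[3]),("pusher",-.165+g[5]-.005)):
        for x0 in(-.07,-.03,0.01):
            k=ok&(np.abs(L[...,0]-x0)<.012)&(np.abs(L[...,1]-y0)<.014)&(P[...,2]>.064)&(P[...,2]<.076); q=L[k]
            if len(q): print(" ",nm,x0,"y",((q[:,1].min()+q[:,1].max())/2).round(4),np.ptp(q[:,1]).round(4),"z",np.median(P[k][:,2]).round(4))
    k=ok&(np.abs(L[...,0]-.05)<.03)&(np.abs(L[...,1]+.04)<.08)&(P[...,2]>.044)&(P[...,2]<.056);q=L[k]
    print("  rail x",np.percentile(q[:,0],[2,98]).round(4),"slope",np.polyfit(q[:,1],q[:,0],1).round(4))
    h=cv2.cvtColor(c["image"],cv2.COLOR_RGB2HSV)
    red=((h[...,0]<8)|(h[...,0]>172))&(h[...,1]>130)&(h[...,2]>60)&ok
    for nm,k in(("knob",red&(P[...,2]>.09)),("redmark",red&(P[...,2]<.04)),("bluemark",cv2.inRange(h,(100,120,50),(130,255,255)).astype(bool)&ok&(P[...,2]<.04)&(L[...,0]<-.07)),("pknob",ok&(P[...,2]>.082)&(L[...,1]<-.14))):
        if k.sum(): print("  ",nm,k.sum(),"local",L[k].mean(0).round(4),"world",P[k].mean(0).round(4),"z98",np.percentile(P[k][:,2],95).round(4))
```

```text
w0 board ((555.7388916015625, 42.83612060546875), (210.32945251464844, 429.87994384765625), 6.619447708129883)
 bedz 0.0212
  stop -0.07 y 0.0694 0.0101 z 0.0703
  stop -0.03 y 0.0696 0.0101 z 0.0705
  stop 0.01 y 0.0731 0.0169 z 0.0704
  pusher -0.07 y -0.1658 0.0111 z 0.0702
  pusher -0.03 y -0.1653 0.0097 z 0.0703
  pusher 0.01 y -0.1652 0.0101 z 0.0702
  rail x [0.0406 0.0599] slope [-0.0031  0.0502]
   knob 197 local [0.0112 0.15  ] world [0.5539 0.2026 0.1025] z98 0.1056
   redmark 37 local [-0.0984  0.0371] world [0.4577 0.0782 0.0278] z98 0.0303
   bluemark 36 local [-0.1011  0.0971] world [0.4483 0.1375 0.0281] z98 0.0297
   pknob 261 local [-0.0285 -0.1986] world [ 0.5536 -0.1482  0.0894] z98 0.0918
w1 board ((555.7921752929688, 42.84883117675781), (210.7519989013672, 431.041259765625), 6.6535539627075195)
 bedz 0.0212
  stop -0.07 y 0.0688 0.0102 z 0.0704
  stop -0.03 y 0.0693 0.0105 z 0.0704
  stop 0.01 y 0.0737 0.0194 z 0.0705
  pusher -0.07 y -0.1658 0.01 z 0.0705
  pusher -0.03 y -0.1657 0.0099 z 0.0707
  pusher 0.01 y -0.1661 0.011 z 0.0705
  rail x [0.0406 0.0598] sl
[... 267 characters left out ...]
ocal [-0.0284 -0.1999] world [ 0.5539 -0.1495  0.0899] z98 0.092
top board ((557.3382568359375, 41.608062744140625), (211.18655395507812, 430.8988037109375), 6.671292304992676)
 bedz 0.0215
  stop -0.07 y 0.0685 0.0096 z 0.071
  stop -0.03 y 0.0684 0.0093 z 0.0707
  stop 0.01 y 0.0719 0.0163 z 0.0708
  pusher -0.07 y -0.1672 0.0104 z 0.0707
  pusher -0.03 y -0.1669 0.0098 z 0.0708
  pusher 0.01 y -0.1666 0.0103 z 0.0715
  rail x [0.0411 0.0612] slope [-0.0043  0.0505]
   knob 22 local [0.0091 0.15  ] world [0.5518 0.2025 0.1047] z98 0.108
   redmark 3 local [-0.103   0.0315] world [0.4538 0.0721 0.0299] z98 0.0317
   pknob 53 local [-0.0287 -0.2013] world [ 0.5537 -0.1509  0.0896] z98 0.0935
```

Depth and colour agree with the fit to about 1–2 mm. I'll open the clamp now.

```bash
cat >> h.py <<'E'
import math
TH=0.1155; G0=np.array([0.5596,0.053])
def G(x,y,z):
    c,s=math.cos(TH),math.sin(TH); return np.array([G0[0]+c*x-s*y,G0[1]+s*x+c*y,z])
def loc(P):
    c,s=math.cos(TH),math.sin(TH); d=np.asarray(P)[...,:2]-G0; return d@np.array([[c,-s],[s,c]])
def down(yaw): return [0,math.cos(yaw/2),math.sin(yaw/2),0]
PX=[down(TH-math.pi/2),down(TH+math.pi/2)]; PY=down(TH)   # pinch along gauge x / y
def cloud(c):
    v,u=np.mgrid[0:420,0:560]; s0=np.stack([(u-c["cx"])/c["fx"],(v-c["cy"])/c["fy"]],-1); s=s0.copy()
    for _ in range(10): s=s0/(1+c["k1"]*(s**2).sum(-1,keepdims=True))
    d=c["range_z"]; P=np.stack([s[...,0]*d,-s[...,1]*d,-d,np.ones_like(d)],-1)
    return (P@np.linalg.inv(c["extrinsics"]).T)[...,:3]
def best(p,qs):
    cur=status.get_state()["joint_positions"]; r=[(np.abs(j-cur).max(),i) for i,q in enumerate(qs) if (j:=planner.ik(p,q)) is not None]
    return qs[min(r)[1]]
def swing(s,q0,q1,z,n=8):
    for q in np.linspace(q0,q1,n+1)[1:]:
        a=3*math.pi/4-q; arm.servo_line(G(.0525+.065*math.cos(a),s+.0325+.065*math.sin(a),z),rate=.08)
def report(cam,s):
    c=eyes.capture(cam); P=cloud(c); L=loc(P); z=P[...,2]; h=cv2.cvtColor(c["image"],cv2.COLOR_RGB2HSV)
    red=((h[...,0]<8)|(h[...,0]>172))&(h[...,1]>130)&(h[...,2]>60)&(np.abs(L[...,0])<.13)&(np.abs(L[...,1])<.25)
    k=red&(z>.09)
    if k.sum():
        kn=L[k].mean(0); d=kn-[.0525,s+.0325]; print(cam,"knob",kn.round(4),"q",round(3*math.pi/4-math.atan2(d[1],d[0]),3))
    k=red&(z<.04)&(L[...,0]<-.07); 
    if k.sum(): print(" red y",L[k].mean(0).round(4),k.sum())
    for x0 in(-.07,-.03):
        k=(np.abs(L[...,0]-x0)<.012)&(np.abs(L[...,1]-s)<.02)&(z>.064)&(z<.076); q=L[k]
        if len(q): print(" plate y",((q[:,1].min()+q[:,1].max())/2).round(4),np.ptp(q[:,1]).round(4))
    return c
E
python3 - <<'E'
from h import *
k=G(.0525-.065*.707,.0693+.0325+.046,.083); k[2]=.083
up=k+[0,0,.06]; q=best(up,PX); arm.movep(up,q); arm.servo_line(k,rate=.1); grab(10)
print(status.get_state()["finger_gap"])
swing(.0693,0,1.571,.083); print(status.get_state()["wrist_force"].round(1))
gripper_open(); arm.servo_line(np.array(status.get_state()["tcp_pos"])+[0,0,.06],rate=.15)
report("top",.0693); s=status.get_state(); print(s["clock"],s["joint_positions"].round(2))
E
```

```text
0.0005495638935665226
[0.7 0.2 0.5]
top knob [0.0095 0.1484] q 0.04
 plate y 0.0685 0.0085
16.1417 [ 0.42  0.7  -1.21  1.41  0.66  1.47 -0.66]
```

Run:
```python
from h import *
k=G(.0105,.1485,.083); up=k+[0,0,.06]; q=best(up,PX); arm.movep(up,q); s=status.get_state(); print(up,q,s["tcp_pos"],s["tool_rot"],s["finger_gap"],s["clock"])
c=eyes.capture("wrist"); save(c,"w5"); c=eyes.capture("scene"); cv2.imwrite("pics/s5.png",cv2.resize(c["image"][180:330,220:400,::-1],None,fx=4,fy=4))
```

```text
[0.5529164  0.20172064 0.143     ] [0, 0.6651152639122826, 0.7467407084864831, 0] [0.55207394 0.20065342 0.14207358] [ 5.29741608e-04  6.65040425e-01  7.46806563e-01 -9.54183210e-04] 0.08713672633964085 16.5833
```

View pics/s5.png

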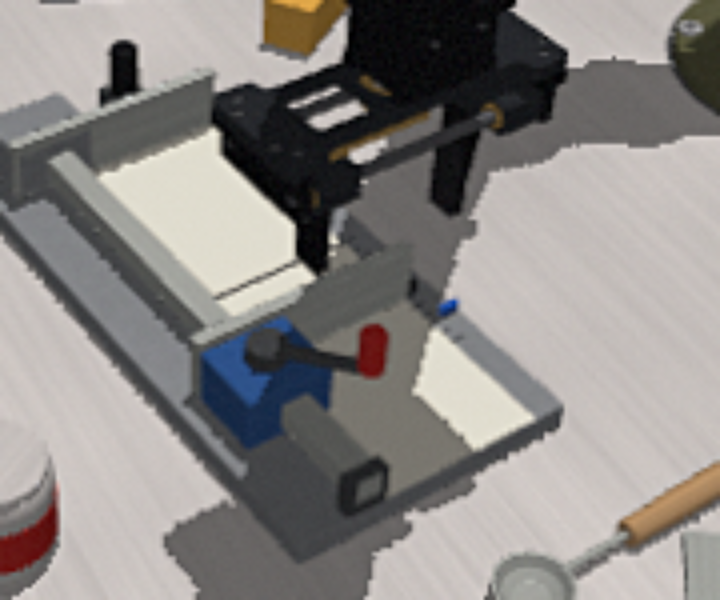

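Run:
```python
from h import *
c=eyes.capture("scene"); s=status.get_state(); print("proj tcp",proj(c,s["tcp_pos"]),"knob",proj(c,[.5536,.202,.088]))
print("tool fingers px (298,246),(332,231): at z .142:",at_z(c,(298,246),.142),at_z(c,(332,231),.142))
P=cloud(c); 
for p in((298,242),(332,227),(313,268)): print(p,P[p[1],p[0]].round(3))
w=eyes.capture("wrist"); save(w,"w6"); PW=cloud(w);L=w["extrinsics"]; print(np.linalg.inv(L).round(3), s["joint_positions"].round(3))
```

```text
proj tcp [313.80639818 249.85103077] knob [312.48134483 266.84790514]
tool fingers px (298,246),(332,231): at z .142: [0.57995246 0.17235876 0.142     ] [0.47727956 0.16119218 0.142     ]
(298, 242) [0.606 0.212 0.196]
(332, 227) [0.512 0.205 0.199]
(313, 268) [0.559 0.212 0.095]
[[ 0.994 -0.109 -0.029  0.546]
 [ 0.113  0.961  0.252  0.271]
 [-0.    -0.254  0.967  0.341]
 [ 0.     0.     0.     1.   ]] [ 0.599  0.556 -1.324  1.637  0.547  1.385 -0.682]
```

View pics/w6.png

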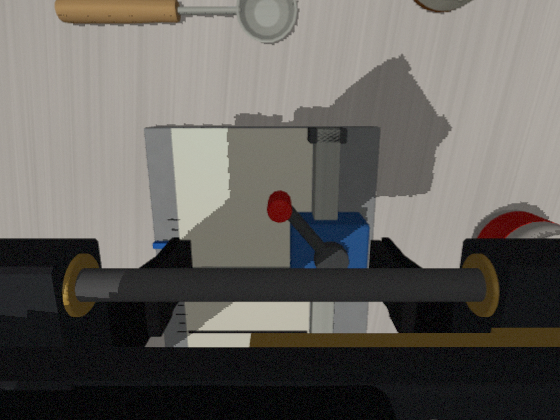

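The wrist view shows the knob at (279,206), the lever running to the hinge at (325,255), and the finger tips at about (175,245) and (385,245). The tips look higher than the reported TCP, so I'll measure them with the gripper open and closed.

Run:
```python
from h import *
s=status.get_state(); t=s["tcp_pos"]
def tips(tag):
    c=eyes.capture("scene"); P=cloud(c); dark=(c["image"].max(-1)<60)&(c["range_z"]>0)
    m=dark&(np.linalg.norm(P[...,:2]-t[:2],axis=-1)<.09)&(P[...,2]>.115)
    q=P[m]; q=q[q[:,2]<.26]; 
    for lo in np.arange(.115,.255,.01):
        r=q[(q[:,2]>=lo)&(q[:,2]<lo+.01)]; 
        if len(r): print(tag,round(lo,3),len(r),r[:,:2].min(0).round(3),r[:,:2].max(0).round(3))
tips("open"); grab(5); tips("closed"); gripper_open(); print(status.get_state()["clock"],status.get_state()["tcp_pos"])
```

```text
open 0.175 29 [0.504 0.193] [0.608 0.217]
open 0.185 51 [0.502 0.19 ] [0.608 0.22 ]
open 0.195 56 [0.503 0.187] [0.609 0.22 ]
open 0.205 46 [0.5   0.189] [0.609 0.22 ]
open 0.215 45 [0.497 0.192] [0.611 0.22 ]
open 0.225 26 [0.497 0.185] [0.612 0.22 ]
open 0.235 16 [0.498 0.188] [0.512 0.206]
open 0.245 58 [0.468 0.185] [0.643 0.247]
open 0.255 92 [0.471 0.189] [0.643 0.249]
closed 0.175 23 [0.547 0.194] [0.563 0.215]
closed 0.185 37 [0.546 0.193] [0.564 0.215]
closed 0.195 37 [0.545 0.193] [0.564 0.214]
closed 0.205 41 [0.542 0.195] [0.566 0.216]
closed 0.215 41 [0.543 0.196] [0.568 0.215]
closed 0.225 4 [0.564 0.209] [0.568 0.214]
closed 0.245 76 [0.467 0.179] [0.643 0.243]
closed 0.255 84 [0.469 0.183] [0.643 0.244]
19.925 [0.55292513 0.20172463 0.1429954 ]
```

The real finger tips sit about 35 mm above the reported TCP (tip at about 0.178 when it says 0.143), which is why the grasp closed on air. I'll correct for it and calibrate exactly with a light touch on the open table at (0.43, 0.0).

Run:
```python
from h import *
print(planner.ik([.47,-.36,-.03],down(-.3)) is not None)
# touch the board's bed (z .0212) left of the stop? use free table in front of gauge
p=np.array([.40,.10,.06]); grab(5); arm.servo_line(status.get_state()["tcp_pos"]+[0,0,.03]); arm.movep(p,status.get_state()["tool_rot"])
hit=arm.servo_line(p-[0,0,.12],rate=.04,stop_force=4); s=status.get_state(); print(hit,s["tcp_pos"],s["wrist_force"].round(1),s["clock"])
arm.servo_line(p,rate=.2); gripper_open()
```

```text
True
True [ 0.39990761  0.10007933 -0.0350863 ] [-2.5 -1.   8.6] 24.7667
```

The touch confirms the offset is exactly 35 mm. I'll build it into the helper and open the clamp.

```bash
sed -i 's/s\*x+c\*y,z\])/s*x+c*y,z-.035])/; s/rate=.08)/rate=.13)/; s/z,n=8/z,n=6/' h.py; grep -n "035" h.py
python3 - <<'E'
from h import *
k=G(.009,.1483,.083); up=k+[0,0,.045]; q=best(up,PX); arm.movep(up,q); arm.servo_line(k,rate=.15); grab(10)
s=status.get_state(); print(s["finger_gap"],s["clock"])
swing(.0693,0,1.56,.083); print(status.get_state()["wrist_force"].round(1))
gripper_open(); arm.servo_line(status.get_state()["tcp_pos"]+[0,0,.045],rate=.2)
report("top",.0693); s=status.get_state(); print(s["clock"],s["joint_positions"].round(2))
E
```

```text
25:    c,s=math.cos(TH),math.sin(TH); return np.array([G0[0]+c*x-s*y,G0[1]+s*x+c*y,z-.035])
0.017306698406594625 29.3583
[ 1.   1.2 -1.2]
 plate y 0.0685 0.0084
32.7667 [ 0.41  0.72 -1.15  1.47  0.66  1.38 -0.67]
```

Run:
```python
from h import *
a=G(-.035,.0693,.045); up=a+[0,0,.07]; arm.movep(up,PY); c=report("wrist",.0693); report("scene",.0693)
arm.servo_line(a,rate=.15); grab(30); s=status.get_state(); print(s["finger_gap"],loc(s["tcp_pos"]),s["clock"])
d=.0693-.0325; arm.servo_line(G(-.035,.0325,.045),rate=.06); print(status.get_state()["wrist_force"].round(1),loc(status.get_state()["tcp_pos"]))
arm.hold(.2); gripper_open(); arm.servo_line(G(-.035,.0325,.12),rate=.2)
c=report("wrist",.0325); save(c,"w7"); cv2.imwrite("pics/w7.png",c["image"][:,:,::-1]); T=report("top",.0325)
print(status.get_state()["clock"])
```

```text
plate y 0.0692 0.0089
 plate y 0.0692 0.0099
scene knob [0.1017 0.1507] q 1.574
 plate y 0.0681 0.0108
 plate y 0.0695 0.0121
0.00945483602771327 [-0.03502822  0.06883382] 35.875
[ 0.1  5.5 -1.3] [-0.03496619  0.03508476]
 plate y 0.0357 0.0091
 plate y 0.0359 0.0094
top knob [0.1026 0.1136] q 1.585
38.8667
```

View pics/w7.png

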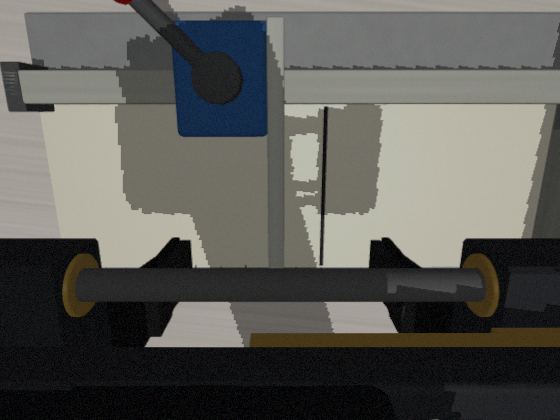

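The wrist view shows the stop plate at column ~276 and the clamp lever swung away from the robot, at the upper left. The marks are hidden under the gripper, so I'll back off for a look at pointer against mark.

Run:
```python
from h import *
arm.movep([.46,.07,.22],PY); c=report("wrist",.0358); T=report("top",.0358)
def col(c,z,tag):
    h=cv2.cvtColor(c["image"],cv2.COLOR_RGB2HSV); r=((h[...,0]<8)|(h[...,0]>172))&(h[...,1]>100)&(h[...,2]>50)
    for p in np.argwhere(r)[:,::-1][:0]: pass
    k,lab,st,ce=cv2.connectedComponentsWithStats(r.astype(np.uint8))
    for i in range(1,k):
        w=at_z(c,ce[i],z); l=loc(w)
        if l[0]<-.07 and l[0]>-.13 and abs(l[1])<.2: print(tag,"red",ce[i].round(1),st[i,4],l.round(4))
col(c,.028,"w");col(T,.028,"T")
for n,q in(("wrist",c),("top",T)): print(n,[(np.round(k["centre"],1).tolist(),round(k["confidence"],2),loc(at_z(q,k["centre"],.026)).round(4)) for k in models.spot_point("pointer",n)[:2]],[(np.round(k["centre"],1).tolist(),loc(at_z(q,k["centre"],.02)).round(4)) for k in models.spot_point("red_mark",n)[:2]])
cv2.imwrite("pics/w8.png",c["image"][:,:,::-1]); print(status.get_state()["clock"])
```

```text
red y [-0.1017  0.0326] 62
 plate y 0.0355 0.009
 plate y 0.0356 0.0096
top knob [0.0969 0.1124] q 1.574
w red [276.  180.2] 63 [-0.1016  0.0326]
wrist [([272.7, 173.1], 0.75, array([-0.094 ,  0.0363]))] [([278.3, 180.6], array([-0.1036,  0.0301]))]
top [] []
39.8083
```

View pics/w8.png

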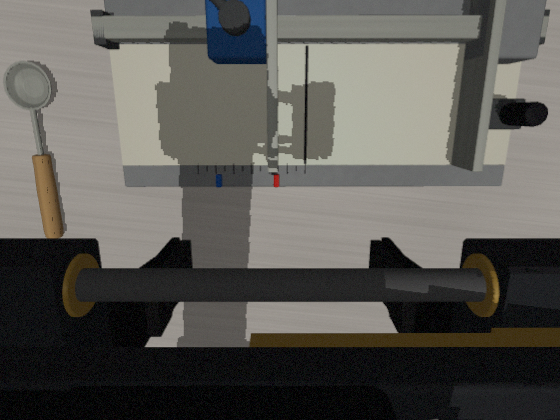

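The stop stands 3 mm short of the red mark (plate y 0.0356, mark 0.0326). I'll trim it, then lock it.

Run:
```python
from h import *
arm.movep(G(-.035,.0356,.08),PY); arm.servo_line(G(-.035,.0356,.045),rate=.15); grab(30)
arm.servo_line(G(-.035,.0297,.045),rate=.05); arm.hold(.25); print(loc(status.get_state()["tcp_pos"]))
gripper_open(); arm.servo_line(G(-.035,.0325,.12),rate=.3); report("wrist",.0325)
s=.0328; k=G(.0985,s+.0785,.083); up=k+[0,0,.04]; arm.movep(up,best(up,PX)); arm.servo_line(k,rate=.2); grab(10)
print(status.get_state()["finger_gap"])
swing(s,1.571,-.03,.083); print(status.get_state()["wrist_force"].round(1))
gripper_open(); arm.servo_line(status.get_state()["tcp_pos"]+[0,0,.045],rate=.3); report("scene",s); print(status.get_state()["clock"])
```

```text
[-0.03500971  0.03187747]
wrist knob [0.0346 0.0333] q 4.44
 plate y 0.0323 0.0098
 plate y 0.0323 0.0096
0.017278660096336884
[0.1 3.3 6.2]
scene knob [0.0112 0.1116] q 0.057
 red y [-0.0976  0.034 ] 15
 plate y 0.0315 0.0113
 plate y 0.0316 0.0112
50.5083
```

Run:
```python
from h import *
ck=lambda:status.get_state()["clock"]
c=np.array([.4662,-.3667,.012-.035]); arm.movep(c+[0,0,.065],best(c+[0,0,.065],[down(-.300)])); arm.servo_line(c,rate=.2); grab(25); s=status.get_state(); print(s["finger_gap"],ck())
arm.servo_line(c+[0,0,.1],rate=.3)
pl=G(-.032,-.066,.120); arm.movep(pl,best(pl,PX)); print(ck(),loc(status.get_state()["tcp_pos"]))
w=eyes.capture("scene"); P=cloud(w); L=loc(P); h=cv2.inRange(cv2.cvtColor(w["image"],cv2.COLOR_RGB2HSV),(15,130,110),(32,255,255))>0
k=h&(P[...,2]>.1)&(np.abs(L[...,1])<.2); print(k.sum(), P[k][:,2].min(), L[k].min(0),L[k].max(0))
cv2.imwrite("pics/s9.png",cv2.resize(w["image"][130:330,180:400,::-1],None,fx=3,fy=3))
```

```text
0.045120285247091704 53.7167
55.5417 [-0.03245692 -0.0673978 ]
423 0.1090229083543619 [-0.05064354 -0.12064074] [-0.00815902 -0.0034509 ]
```

View pics/s9.png

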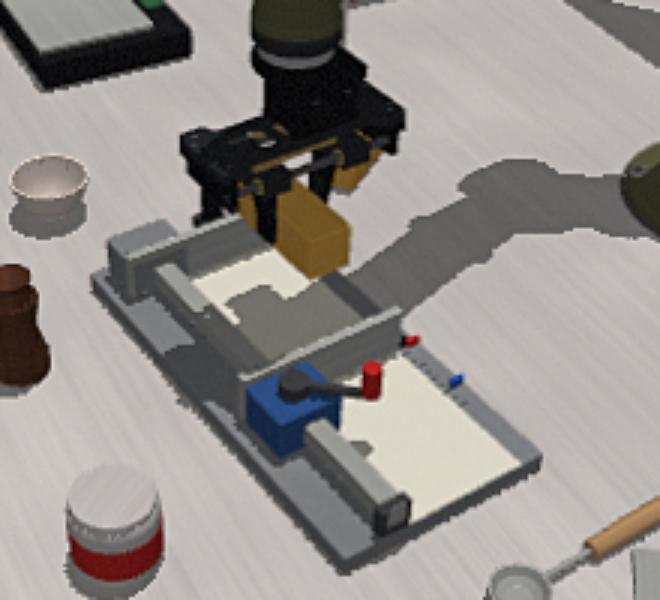

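The picture shows the cheese held level and lengthwise over the bed, end at about (320,245). The stop is at the red mark (410,340) and the lever is locked, knob at (372,380). Now I'll place the cheese.

Run:
```python
from h import *
ck=lambda:status.get_state()["clock"]
arm.servo_line(G(-.032,-.066,.0345),rate=.12); gripper_open(); arm.servo_line(G(-.032,-.066,.125),rate=.3); 
k=G(-.03,-.200,.067); arm.servo_line(k+[0,0,.045],rate=.3); print(ck())
w=eyes.capture("scene"); P=cloud(w); L=loc(P); h=cv2.inRange(cv2.cvtColor(w["image"],cv2.COLOR_RGB2HSV),(15,130,110),(32,255,255))>0
m=h&(P[...,2]>.06)&(P[...,2]<.073)&(np.abs(L[...,1])<.2); print(np.median(P[m][:,2]),cv2.minAreaRect((L[m]*1000).astype(np.float32)))
```

```text
58.475
0.06457962446038623 ((-29.088790893554688, -63.1342658996582), (122.51263427734375, 45.33683395385742), 89.99774169921875)
```

Run:
```python
from h import *
ck=lambda:status.get_state()["clock"]
arm.servo_line(G(-.03,-.200,.067),rate=.2); grab(10); print(status.get_state()["finger_gap"],ck())
hit=arm.servo_line(G(-.03,-.122,.067),rate=.045,stop_force=11); s=status.get_state(); print(hit,loc(s["tcp_pos"]),s["wrist_force"].round(1),ck())
arm.hold(.1); gripper_open(); arm.servo_line(s["tcp_pos"]+[0,0,.06],rate=.25)
w=report("scene",.0325); P=cloud(w); L=loc(P); h=cv2.inRange(cv2.cvtColor(w["image"],cv2.COLOR_RGB2HSV),(15,130,110),(32,255,255))>0
m=h&(P[...,2]>.06)&(P[...,2]<.073)&(np.abs(L[...,1])<.2); print(np.median(P[m][:,2]),cv2.minAreaRect((L[m]*1000).astype(np.float32)))
m=(np.abs(L[...,0]+.06)<.02)&(P[...,2]>.067)&(P[...,2]<.076)&(L[...,1]<-.07)&(L[...,1]>-.17)&~h; print("pusher y",np.percentile(L[m][:,1],[3,97]).round(4),ck())
```

```text
0.021763405023655334 59.9667
True [-0.02987637 -0.13069006] [-0.4  0.7  3.5] 61.3833
scene knob [0.0113 0.1116] q 0.061
 red y [-0.0977  0.0337] 12
 plate y 0.0314 0.0139
 plate y 0.0253 0.0234
0.06474252135944608 ((-29.545358657836914, -37.080474853515625), (117.2311782836914, 46.07949447631836), 88.54411315917969)
pusher y [-0.1031 -0.0915] 63.1833
```

The cheese is against both plates. The force fell off soon after the stop, so I'll use the spare time for one deliberate, held press.

Run:
```python
from h import *
t=status.get_state()["tcp_pos"]; y=loc(t)[1]
arm.servo_line(G(-.03,y,.067),rate=.25); grab(20)
arm.servo_line(G(-.03,y+.006,.067),rate=.02); arm.hold(.15); s=status.get_state(); print(loc(s["tcp_pos"]),y,s["wrist_force"].round(1),s["clock"])
gripper_open(); arm.servo_line(s["tcp_pos"]+[0,0,.06],rate=.25)
w=report("scene",.0325); P=cloud(w); L=loc(P)
h=cv2.inRange(cv2.cvtColor(w["image"],cv2.COLOR_RGB2HSV),(15,130,110),(32,255,255))>0
m=(np.abs(L[...,0]+.06)<.02)&(P[...,2]>.067)&(P[...,2]<.076)&(L[...,1]<-.07)&(L[...,1]>-.17)&~h; print("pusher y",np.percentile(L[m][:,1],[3,97]).round(4),status.get_state()["clock"])
cv2.imwrite("pics/s10.png",cv2.resize(w["image"][130:330,180:400,::-1],None,fx=3,fy=3))
```

```text
[-0.02986139 -0.13116286] -0.130981735156186 [ 3.  -9.4 -2.6] 65.25
scene knob [0.0109 0.1114] q 0.054
 red y [-0.0986  0.0324] 13
 plate y 0.0321 0.0133
 plate y 0.0252 0.0244
pusher y [-0.1038 -0.0929] 66.95
```

View pics/s10.png

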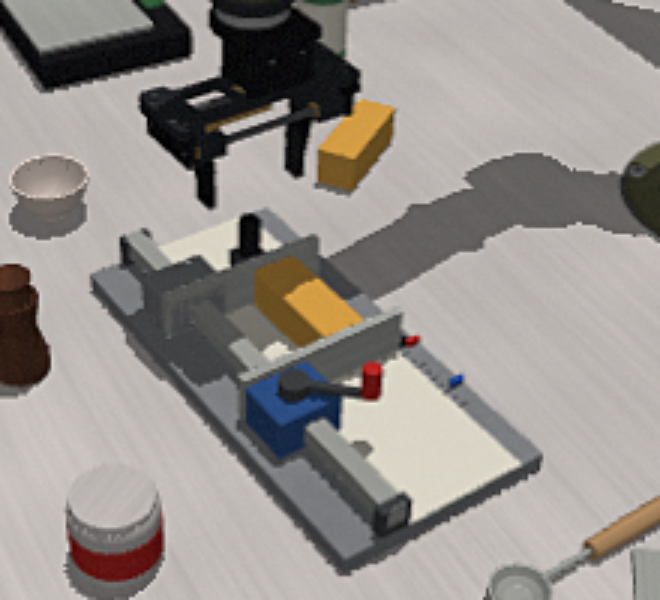

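The picture shows the cheese pressed between pusher and stop at about (305,300), the lever locked (372,380), and the stop at the red mark (410,340). The held press reacted at 9.4 N. Handing in.

```bash
python3 -c "
from cell import workorder; print(workorder.close_job())"
```

```text
the job is handed in; nothing more can be done
None
```

I handed the job in at about 67 s of the 72 s, with the stop locked at the red mark and the cheese pressed snugly between pusher and stop in the last picture; the verdict wasn't returned.

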